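# Open the ultrasonic cleaner and park its lid on the drip tray

## Task

Open the ultrasonic cleaner on this repair bench and park its lid. First, with the lid still on, slide the finned heat sink off the drip tray (do not pick it up) until it lies flat on the bench; then lift the lid off by its knob, keep it level, and set it down gently, knob up and not dropped, wholly on the tray, with one long side flush against the tray's raised edge all along. Leave the bottle, the parts box, the solder spool and the screwdriver where they are.

Things in the scene. Friction and masses are not known exactly. Their poses are not given: they have to be found in the camera images.
- cleaner: Ultrasonic cleaner fixed to the bench: white tank 126 (x) x 170 (y) mm, rim at z = 120 mm, mouth 93 x 138 mm. Origin on the bench under the mouth's centre, z up. A grey control tower as long as the tank stands on its -x side, x = -62.5 to -112.5 mm, 165 mm high, 62 mm from the lid knob's axis: more finger room along y than along x.
- lid: Loose steel lid, 0.19 to 0.35 kg, at first on the cleaner, axes alike. Plate 107 (x) x 152 (y) mm, z = 8 to 11 mm; under it a plug 87 x 132 x 8 mm sits in the mouth with 3 mm play. Origin: centre of the plug's underside (8 mm below the rim when closed). Black round knob at the centre: stem 16 mm across, z = 11 to 23 mm; head 28 mm across, z = 23 to 41 mm.
- tray: Grey drip tray fixed to the bench, 150 (x) x 190 (y) mm, floor top at z = 5 mm, open on three sides. Its raised edge runs along the whole +x side: inner face at x = 65 mm, top at z = 20 mm. Origin on the bench under its centre, z up. A lid parked well has its origin at x = 11.5, y = 0, z = 5 mm here, its y axis along the tray's y.
- heatsink: Loose finned aluminium heat sink, 44 x 44 x 22 mm, about 0.09 kg, at first lying flat on the tray floor where the lid must go. Origin at the centre of its underside, z up.
- bottle: Bystander: white plastic bottle, 60 mm across, 170 mm high, standing between cleaner and tray. Origin at the centre of its underside.
- parts_box: Bystander: open green parts box, 90 (x) x 60 (y) x 40 mm high, on the bench between and beyond the cleaner and tray. Origin at the centre of its underside.
- spool: Bystander: solder spool standing on its flange, 60 mm across, 42 mm high, just beyond the cleaner. Origin at the centre of its underside.
- screwdriver: Bystander: screwdriver 150 mm long lying on the bench just beyond the tray's raised edge, roughly parallel to it, 26 mm thick at most. Origin under the middle of its length, which lies along its x.
Things that resemble listed ones, but are neither listed nor needed, are in the scene too. What is shaped like the heatsink but brown or red is not meant.

How it is judged:
By the outcome, as a careful person would: the job done as asked, in the order asked, and still so for the second after the job is handed in, with the robot touching nothing.
It also fails if it takes over 72 s, if anything falls off the work surface, if the arm or the gripper's body presses on something with over 40 N, if the wrist force passes 120 N, or if a joint passes its speed limit or range.

## Robot

A 6-joint arm with a two-finger parallel gripper is mounted at the origin on the work surface. World frame = base frame: x ahead of the robot, y to its left, z up, the work surface at z = 0. Lengths are in m, angles in rad, forces in N, time in s.
With the tool pointing down it reaches from about 0.4 to 0.825 m from the base axis. Payload 7 kg.
Tool frame: the origin (TCP) lies midway between the tips of the shut fingers; the grasp point (between the pads) lies env.grip_point_offset behind it (env.grip_point_offset is the distance from the TCP to the grasp point, in m); z points along the fingers, x is the direction in which the jaws open and shut, and the axes are right-handed (so a half turn about z gives the same grasp; the last joint's range is limited). The gripper opens to 85 mm and grips with 20 to 120 N. Pads are 22 mm wide; open, the fingers measure 114 mm over their backs; the gripper's body (76 mm by 85 mm) begins 54 mm behind the grasp point. The pads swing forward as they close: fully open they stand 13 mm farther back than shut.
Start: joints at [1.501, 0.359, 0.012, 0, -1.224, -0.288], TCP at [0.236, 0.632, 0.231] pointing down, gripper open.
Joint ranges: [-3.07, 3.07], [-1.43, 2.12], [-1.02, 1.25], [-3.03, 1.67], [-3.05, -0], [-3.03, 3.03]. Speed limits (rad/s): [2.39, 2.39, 3.01, 3.14, 3.14, 3.14].

## Interface

Orientations are given as a 3x3 rotation matrix whose columns are the frame's x, y, z axes.
In Python, from workcell import status, grab_frame, ticket, env gives the robot as it stands.
- The arm moves only by the tool play_rows, never from a script. Its argument "targets" is a list that holds one entry, the list of rows, each a list of 7 numbers: the shift along the tool's x, y, z in mm, then the turn, a rotation vector about the tool's x, y, z in rad, then the closure, from -1 (fully open) to 1 (shut), so that 0 is half open. A call has 1 to 12 rows; each row is the pose to reach, as a shift and turn from the pose commanded when the call began, along the tool's axes at that moment; what a row does not reach only later rows make up. A row lasts 1/10 s, in which the tool goes at most 50 mm and 8.59 degrees, less where a joint would pass 70% of its speed; a pose out of reach is approached as far as the arm can. A call with a gripper value outside its range is refused whole. The fingers move at their own pace and stop on an object; "newtons" is the grip in N (left out, the last holds). Time passes only in rows, so rows that repeat a pose let the fingers close. It gives the time, the measured TCP pose, the force and the opening at its end, in the units of the state.
- status.sense(): the state, without advancing time (a new reading comes with each control period).
- grab_frame(name): name is "scene" or "top" or "wrist"; returns a dict with "pixels" (400x640x3 uint8, blue, green, red), "mtx" (3x3 intrinsics, pixels), "pose" (4x4, takes a point from camera to world coordinates); the wrist camera has in their place "tool_from_camera" (4x4, takes a point from camera to tool coordinates, whose origin is the TCP and whose axes are the tool frame's). Camera axes: x right, y down, z forward; pixel columns grow to the right and rows downward; lengths in m; the calibration is good to about 2 mm. A picture is of the moment at which its call begins: read the wrist's pose just before it. There is no depth.
- ticket.close_job(): hands the job in, once; it reports no verdict.
The state is a dict: "t": time; "joints": joint angles; "joint_vel": joint speeds; "joint_efforts": joint torques, N m; "tcp_pos": TCP position; "ee_rot": TCP orientation; "wrist_force": force on the tool from outside, world axes, zero at the start; "ft_torque": the same for the moment, N m; "grip_width": finger opening in m.
Only numpy, scipy, OpenCV 4.12 (cv2) and the standard library are available. Lean on these libraries where they do the work, as an engineer would, in place of code of your own. Each camera call takes 0.05 s, during which the arm holds its last target. There are 200 camera calls.

## Working session

There is one attempt and no reset: what is moved stays moved. The work goes in short steps, Python scripts to look and compute and a tool call to move; the robot and the scene stay as the last step left them, time stands still between calls to the robot, and variables do not carry over. Pictures are saved under pics/ and viewed, about 8 in all and at most 12, crops included, and the job is handed in when it is done.

Besides the shell and the picture viewer there is one more tool, called after ">>>" as name(argument=value, ...), one argument or row to a line, values as JSON. play_rows: Moves the arm, as the interface text tells. Its arguments: {"type":"object","properties":{"targets":{"type":"array"},"newtons":{"type":"number"}},"required":["targets"]}

```bash
mkdir -p pics; ls; python3 - <<'E'
from workcell import status, grab_frame, ticket, env
import cv2,numpy as np
np.set_printoptions(precision=4,suppress=True)
print(status.sense()); print(env.grip_point_offset)
for n in ("scene","top"):
    f=grab_frame(n); cv2.imwrite(f"pics/{n}0.png",f["pixels"]); np.savez(f"{n}0.npz",**f)
    print(f["mtx"],f["pose"])
f=grab_frame("wrist"); print(f["mtx"],f["tool_from_camera"]); cv2.imwrite("pics/wrist0.png",f["pixels"])
E
```

```text
pics
{'t': 0.0, 'joints': array([ 1.5011,  0.3594,  0.0111, -0.0003, -1.2241, -0.2881]), 'joint_vel': array([ 0.0008, -0.0012,  0.0008, -0.0003,  0.0014,  0.0003]), 'joint_efforts': array([  0.0031, -58.3321,  29.3417,   6.9367,  -0.0059,  -0.    ]), 'tcp_pos': array([0.2362, 0.6318, 0.2304]), 'ee_rot': array([[-0.3503, -0.9366, -0.0004],
       [-0.9366,  0.3503, -0.0016],
       [ 0.0016, -0.0001, -1.    ]]), 'wrist_force': array([-0.279 , -0.5734, -0.5401]), 'ft_torque': array([-0.0388,  0.0187,  0.0461]), 'grip_width': 0.08544160209069745}
0.0187
[[453.7359   0.     317.1868]
 [  0.     453.7359 198.6759]
 [  0.       0.       1.    ]] [[-0.3522  0.7055 -0.6149  1.0969]
 [ 0.9359  0.2706 -0.2255  0.231 ]
 [ 0.0073 -0.655  -0.7556  0.7553]
 [ 0.      0.      0.      1.    ]]
[[371.6558   0.     325.1199]
 [  0.     371.6558 198.2289]
 [  0.       0.       1.    ]] [[ 0.0289 -0.9942  0.1032  0.4826]
 [-0.9992 -0.0316 -0.0244  0.0349]
 [ 0.0275 -0.1024 -0.9944  0.8644]
 [ 0.      0.      0.      1.    ]]
[[289.3062   0.     317.846 ]
 [  0.     289.3062 203.1271]
 [  0.       0.       1.    ]] [[ 1.      0.001  -0.0013  0.0004]
 [-0.0006  0.9617  0.2743 -0.0701]
 [ 0.0015 -0.2743  0.9617 -0.143 ]
 [ 0.      0.      0.      1.    ]]
```

View pics/top0.png

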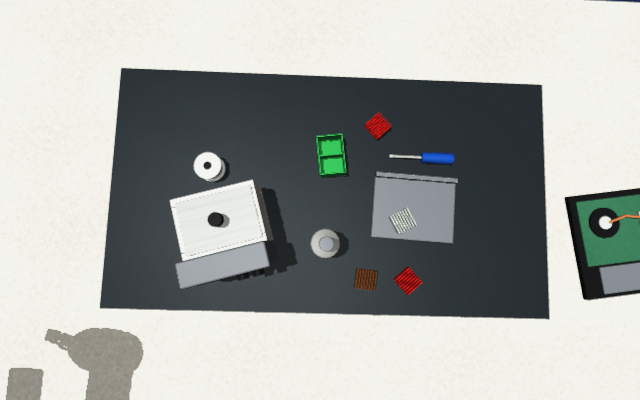

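View pics/scene0.png

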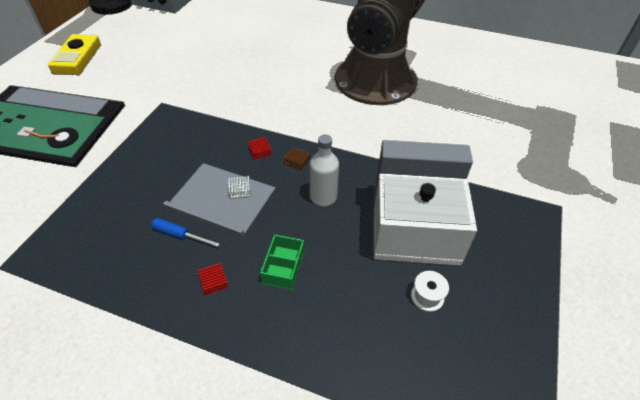

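The top view shows the cleaner at about (220,230) with its knob at (215,219). The tray is at (414,209) with its raised edge on the upper side, and the grey heat sink is at (403,220). The red and brown decoys, bottle (325,243), green box (331,155), spool (208,165) and screwdriver (422,158) are also visible.

```bash
cat > h.py <<'E'
import cv2,numpy as np
np.set_printoptions(precision=4,suppress=True)
def ray(f,uv,z,pose=None):
    P=f["pose"] if pose is None else pose
    uv=np.atleast_2d(np.float64(uv)); K=f["mtx"]
    d=np.c_[(uv[:,0]-K[0,2])/K[0,0],(uv[:,1]-K[1,2])/K[1,1],np.ones(len(uv))]@P[:3,:3].T
    o=P[:3,3]; return o+d*((z-o[2])/d[:,2:3])
def wpose(s,f):
    T=np.eye(4);T[:3,:3]=s["ee_rot"];T[:3,3]=s["tcp_pos"];return T@f["tool_from_camera"]
def blobs(mask,amin=60):
    c,_=cv2.findContours(mask.astype(np.uint8),cv2.RETR_EXTERNAL,cv2.CHAIN_APPROX_NONE)
    return [k for k in c if cv2.contourArea(k)>amin]
E
python3 - <<'E'
from h import *
for n in("top","scene"):
    f=np.load(n+"0.npz"); im=f["pixels"]; hsv=cv2.cvtColor(im,cv2.COLOR_BGR2HSV)
    v=hsv[...,2]; g=hsv[...,1]<90
    if n=="top":
        for nm,m in dict(grey=(v>75)&(v<190)&g,white=(v>200)&g,green=(hsv[...,0]>45)&(hsv[...,0]<75)&(hsv[...,1]>150),dark=(v<35)).items():
            m[:62]=0;m[325:]=0;m[:,:105]=0;m[:,560:]=0
            for c in blobs(m,80):
                r=cv2.minAreaRect(c); print(nm,np.array(r[0]),np.array(r[1]),r[2],cv2.contourArea(c)); 
                if cv2.contourArea(c)<20000: print("   z0:",ray(f,cv2.boxPoints(r),0.005)[:,:2].round(3).tolist())
f=np.load("top0.npz")
pts=dict(knob=((215,219),.153),hs=((402.5,220.5),.027),bottletop=((326,243),.17),brown=((366,279),.02),red=((408,281),.02),bsd=((421,158),.02),spool=((207,164),.04))
for k,(p,z) in pts.items(): print(k,ray(f,p,z))
big=cv2.resize(f["pixels"][150:300,160:480],None,fx=2.5,fy=2.5,interpolation=cv2.INTER_CUBIC); cv2.imwrite("pics/topc.png",big)
E
```

```text
grey [413.5882 206.8529] [83.2157 66.4959] 4.39870548248291 5275.5
   z0: [[0.486, -0.091], [0.641, -0.101], [0.632, -0.298], [0.476, -0.285]]
grey [328.9076 233.908 ] [444.1362 159.9966] 1.3904011249542236 10709.5
   z0: [[0.31, 0.496], [0.672, 0.519], [0.683, -0.528], [0.31, -0.506]]
white [217.3236 219.7941] [61.8466 87.0703] 75.96376037597656 5167.5
   z0: [[0.555, 0.376], [0.611, 0.185], [0.473, 0.144], [0.42, 0.332]]
white [207. 165.] [25.4558 25.4558] 45.0 522.0
   z0: [[0.639, 0.332], [0.683, 0.293], [0.642, 0.249], [0.599, 0.288]]
white [332. 193.] [453.9999 261.9999] -0.0 14743.5
   z0: [[0.277, 0.493], [0.88, 0.546], [0.927, -0.552], [0.3, -0.529]]
green [330.8171 154.8537] [41.8536 27.0557] 83.6598129272461 1057.0
   z0: [[0.72, 0.042], [0.73, -0.022], [0.63, -0.035], [0.621, 0.028]]
dark [271.2977 251.1236] [22.5609  8.1699] 77.00537872314453 146.5
   z0: [[0.469, 0.149], [0.474, 0.131], [0.424, 0.117], [0.42, 0.135]]
dark [269.4118 196.6471] [20.373  11.1566] 75.96376037597656 147.5
   z0: [[0.591, 0.162], [0.598, 0.137], [0.552, 0.124], [0.545, 0.149]]
knob [[0.5101 0.2254 0.153 ]]
hs [[ 0.5244 -0.1623  0.027 ]]
bottletop [[0.4712 0.0139 0.17  ]]
brown [[ 0.3912 -0.0827  0.02  ]]
red [[ 0.3892 -0.1774  0.02  ]]
bsd [[ 0.6714 -0.2062  0.02  ]]
spool [[0.6365 0.2806 0.04  ]]
```

View pics/topc.png

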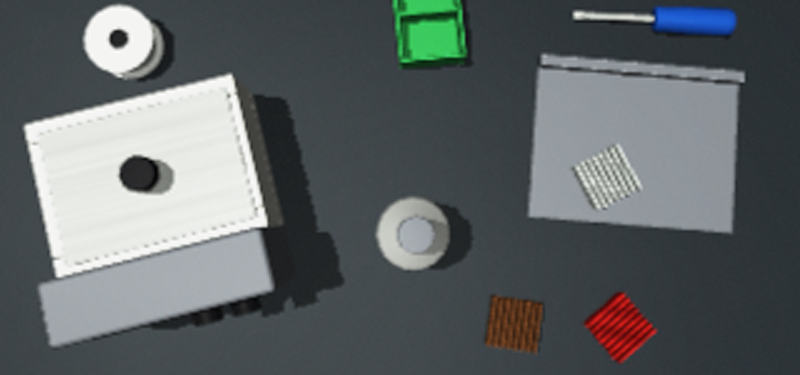

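Working out the plan: I'll push the sink off the tray's -x side with two nearly closed fingers. First I hover there for a close look.

>>> play_rows(
  targets=[
    [[607,-579,0,0,0,2.29,0.7],[607,-579,0,0,0,2.29,0.7],[607,-579,0,0,0,2.29,0.7],[607,-579,0,0,0,2.29,0.7],[607,-579,0,0,0,2.29,0.7],[607,-579,0,0,0,2.29,0.7],[607,-579,0,0,0,2.29,0.7],[607,-579,0,0,0,2.29,0.7],[607,-579,0,0,0,2.29,0.7],[607,-579,0,0,0,2.29,0.7],[607,-579,0,0,0,2.29,0.7],[607,-579,0,0,0,2.29,0.7]],
  ],
)

```text
t: 1.35
tcp_pos: [0.4725, 0.0786, 0.2316]
ee_rot: [[-0.829, 0.559, 0.001], [0.559, 0.829, 0.0], [-0.0, 0.001, -1.0]]
wrist_force: [1.0, 0.5, -0.4]
grip_width: 0.0126
```

```bash
python3 - <<'E'
from workcell import status
import numpy as np
s=status.sense();print({k:np.round(v,3).tolist() for k,v in s.items()})
T=np.array([0.566,-0.139,0.2]); print("tool shift mm",(s["ee_rot"].T@(T-s["tcp_pos"])*1000).round(1))
y=s["ee_rot"][:,1];print(np.degrees(np.arctan2(y[1],y[0])))
E
```

```text
{'t': 1.35, 'joints': [0.577, 0.03, -0.404, -0.0, -1.135, -1.169], 'joint_vel': [-1.121, 0.181, 0.184, 0.001, -0.002, -0.374], 'joint_efforts': [6.468, -34.107, 26.363, 6.432, -0.225, 0.596], 'tcp_pos': [0.473, 0.079, 0.232], 'ee_rot': [[-0.829, 0.559, 0.001], [0.559, 0.829, 0.0], [-0.0, 0.001, -1.0]], 'wrist_force': [1.028, 0.517, -0.408], 'ft_torque': [0.117, -0.216, -0.026], 'grip_width': 0.013}
tool shift mm [-199.1 -128.2   31.5]
56.0353732408442
```

>>> play_rows(
  targets=[
    [[-199,-128,0,0,0,0.48,0.7],[-199,-128,0,0,0,0.48,0.7],[-199,-128,20,0,0,0.48,0.7],[-199,-128,30,0,0,0.48,0.7],[-199,-128,30,0,0,0.48,0.7],[-199,-128,30,0,0,0.48,0.7],[-199,-128,30,0,0,0.48,0.7]],
  ],
)

```text
t: 2.05
tcp_pos: [0.5666, -0.1372, 0.2003]
ee_rot: [[-0.481, 0.877, -0.002], [0.877, 0.481, -0.0], [0.001, -0.002, -1.0]]
wrist_force: [0.1, 0.2, -0.3]
grip_width: 0.013
```

```bash
python3 - <<'E'
from workcell import status,grab_frame
from h import *
s=status.sense();f=grab_frame("wrist");f["pose"]=wpose(s,f);np.savez("w1.npz",**f)
print(s["tcp_pos"],s["ee_rot"][:,1],s["grip_width"]); cv2.imwrite("pics/w1.png",f["pixels"])
E
```

```text
[ 0.5666 -0.1372  0.2003] [ 0.8769  0.4807 -0.0018] 0.013034006922969995
```

View pics/w1.png

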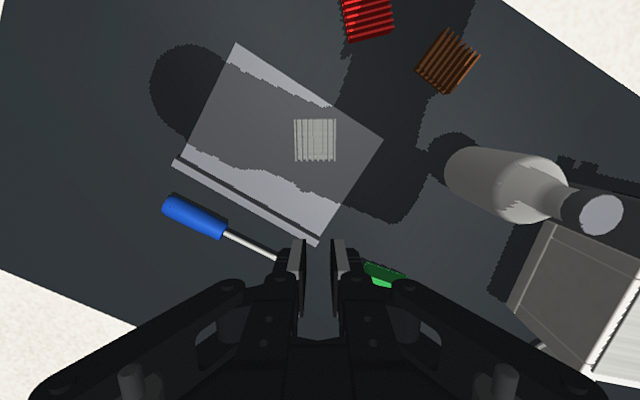

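The wrist view shows the heat sink at (315,140), square to the tool. The tray corners are at (235,43) and (383,141), and the raised edge runs (172,162)–(318,246).

```bash
python3 - <<'E'
from h import *
f=np.load("w1.npz")
hs=ray(f,[(294,119),(335,119),(336,160),(295,161)],.027); print("hs",hs,hs.mean(0))
d=hs[1]-hs[0]; print("hs edge yaw",np.degrees(np.arctan2(d[1],d[0])))
A,B=ray(f,[(235,43),(383,141)],.005); print("tray -x edge",A,B,np.linalg.norm(A-B),np.degrees(np.arctan2(*(B-A)[1::-1])[()]) )
C,D=ray(f,[(172,164),(317,247)],.02);print("edge outer",C,D,np.linalg.norm(C-D))
t=np.load("top0.npz"); A,B=ray(t,[(371.2,236.8),(452.8,243.2)],.005);print("top",A,B,np.linalg.norm(A-B))
C,D=ray(t,[(376.4,172),(457.6,179.6)],.02);print(C,D)
print("red,brown",ray(f,[(369,18),(447,61)],.02))
E
```

```text
hs [[ 0.5164 -0.1935  0.027 ]
 [ 0.4957 -0.1558  0.027 ]
 [ 0.5325 -0.1336  0.027 ]
 [ 0.555  -0.1723  0.027 ]] [ 0.5249 -0.1638  0.027 ]
hs edge yaw 118.76481360869198
tray -x edge [ 0.4789 -0.2847  0.005 ] [ 0.4895 -0.0945  0.005 ] 0.19057879830951974 86.8115561178959
edge outer [ 0.6251 -0.2913  0.02  ] [ 0.6357 -0.1007  0.02  ] 0.19090383476283856
top [ 0.4857 -0.0951  0.005 ] [ 0.4764 -0.2852  0.005 ] 0.19029726701676503
[ 0.6349 -0.1025  0.02  ] [ 0.6234 -0.2918  0.02  ]
red,brown [[ 0.3965 -0.1734  0.02  ]
 [ 0.3911 -0.0834  0.02  ]]
```

>>> play_rows(
  targets=[
    [[-3,0,50,0,0,0,0.7],[-3,0,100,0,0,0,0.7],[-3,0,140,0,0,0,0.7],[-3,0,170,0,0,0,0.7],[-3,0,184,0,0,0,0.7],[-3,0,190,0,0,0,0.7],[-3,0,191,0,0,0,0.7],[-3,0,191,0,0,0,0.7]],
  ],
)

```text
t: 2.9
tcp_pos: [0.5694, -0.1383, 0.0115]
ee_rot: [[-0.484, 0.875, 0.002], [0.875, 0.484, 0.0], [-0.001, 0.002, -1.0]]
wrist_force: [0.3, -0.1, -0.2]
grip_width: 0.0127
```

>>> play_rows(
  targets=[
    [[0,-8,0,0,0,0,0.7],[0,-14,0,0,0,0,0.7],[0,-20,0,0,0,0,0.7],[0,-30,0,0,0,-0.037,0.7],[-1,-40,0,0,0,-0.074,0.7],[-2,-50,0,0,0,-0.111,0.7],[-3,-60,0,0,0,-0.148,0.7],[-5,-70,0,0,0,-0.185,0.7],[-7,-79,0,0,0,-0.222,0.7],[-9,-89,0,0,0,-0.259,0.7],[-9,-89,0,0,0,-0.259,0.7]],
  ],
)

```text
t: 4.0
tcp_pos: [0.4936, -0.1904, 0.0106]
ee_rot: [[-0.69, 0.724, -0.0], [0.724, 0.69, 0.0], [0.0, -0.0, -1.0]]
wrist_force: [0.3, 0.4, 0.8]
grip_width: 0.0127
```

```bash
python3 - <<'E'
from workcell import status,grab_frame
from h import *
s=status.sense();f=grab_frame("wrist");f["pose"]=wpose(s,f);np.savez("w2.npz",**f)
print(s["tcp_pos"],s["ee_rot"][:,1]); cv2.imwrite("pics/w2.png",f["pixels"])
E
```

```text
[ 0.4936 -0.1904  0.0106] [ 0.7235  0.6903 -0.    ]
```

View pics/w2.png

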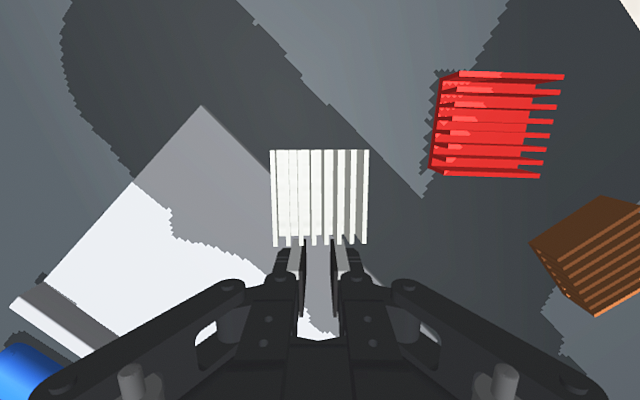

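The heat sink at (320,197) sits flush against both fingers, and its front is past the tray edge. The red decoy is well to the side. I continue straight.

>>> play_rows(
  targets=[
    [[0,-8,0,0,0,0,0.7],[0,-17,0,0,0,0,0.7],[0,-26,0,0,0,0,0.7],[0,-35,0,0,0,0,0.7],[0,-43,0,0,0,0,0.7],[0,-48,0,0,0,0,0.7],[0,-48,0,0,0,0,0.7],[0,-48,0,0,0,0,0.7],[0,-35,0,0,0,0,0.7],[0,-28,-10,0,0,0,0.7],[0,-20,-50,0,0,0,0.7],[0,-20,-90,0,0,0,0.7]],
  ],
)

```text
t: 5.25
tcp_pos: [0.4811, -0.2025, 0.1015]
ee_rot: [[-0.692, 0.722, -0.002], [0.722, 0.692, -0.0], [0.001, -0.001, -1.0]]
wrist_force: [1.9, -1.0, -0.9]
grip_width: 0.0128
```

```bash
python3 - <<'E'
from workcell import status,grab_frame
from h import *
s=status.sense();f=grab_frame("wrist");f["pose"]=wpose(s,f);np.savez("w3.npz",**f)
print(s["tcp_pos"],s["ee_rot"][:,1]); cv2.imwrite("pics/w3.png",f["pixels"])
E
```

```text
[ 0.4811 -0.2025  0.1015] [ 0.7218  0.6922 -0.0015]
```

View pics/w3.png

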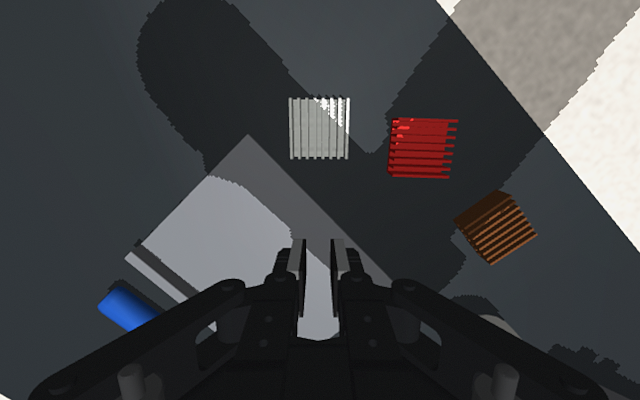

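The heat sink at (320,128) lies flat on the bench with a clear gap to the tray edge. Next is the lid.

>>> play_rows(
  targets=[
    [[0,0,-50,0,0,0,0.7],[0,0,-100,0,0,0.1,0.2],[30,30,-135,0,0,0.2,-0.2],[289,317,-168,0,0,0.5,-0.4],[289,317,-168,0,0,0.5,-0.4],[289,317,-168,0,0,0.5,-0.4],[289,317,-168,0,0,0.5,-0.4],[289,317,-168,0,0,0.5,-0.4],[289,317,-168,0,0,0.5,-0.4],[289,317,-168,0,0,0.5,-0.4],[289,317,-168,0,0,0.5,-0.4],[289,317,-168,0,0,0.5,-0.4]],
  ],
)

```text
t: 6.5
tcp_pos: [0.5101, 0.2298, 0.2692]
ee_rot: [[-0.264, 0.964, 0.001], [0.964, 0.264, 0.001], [0.001, 0.002, -1.0]]
wrist_force: [0.2, -0.1, -0.0]
grip_width: 0.0597
```

```bash
python3 - <<'E'
from workcell import status,grab_frame
from h import *
s=status.sense();f=grab_frame("wrist");f["pose"]=wpose(s,f);np.savez("w4.npz",**f)
print(s["tcp_pos"],s["ee_rot"],s["joints"],s["grip_width"]); cv2.imwrite("pics/w4.png",f["pixels"])
E
```

```text
[0.5101 0.2298 0.2692] [[-0.2642  0.9645  0.0013]
 [ 0.9645  0.2642  0.0009]
 [ 0.0005  0.0015 -1.    ]] [ 0.7733  0.1449 -0.1884  0.0003 -1.236  -2.0768] 0.059686122718071506
```

View pics/w4.png

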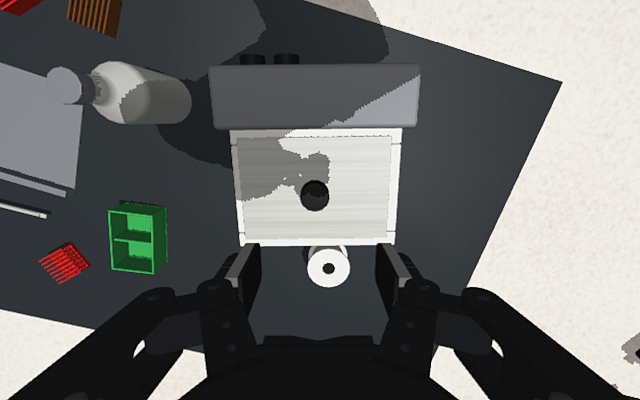

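```bash
python3 - <<'E'
from h import *
f=np.load("w4.npz"); im=f["pixels"]; v=cv2.cvtColor(im,cv2.COLOR_BGR2GRAY)
m=(v<55); m[:150]=0;m[225:]=0;m[:,:260]=0;m[:,370:]=0
for c in blobs(m,50):
    x,y,w,h=cv2.boundingRect(c); print(x,y,w,h,cv2.minEnclosingCircle(c))
    P=ray(f,[(x+w/2,y+h-w/2)],.153)[0]; print("knob",P)
    print("at .146", ray(f,[(x+w/2,y+h/2)],.146))
# rim edge lines (z=.12): bottom (+x) rim edge of tank, top rim at tower
hi=(v>190).astype(np.uint8)
E2=[]
for u in range(250,390,10):
    col=v[200:260,u].astype(int); r=np.where(np.diff(col)<-60)[0]
    if len(r): E2.append((u,200+r[-1]+.5))
print(E2)
P=ray(f,E2,.12); k=np.polyfit(P[:,1],P[:,0],1); print("rim +x edge: y-axis yaw deg",-np.degrees(np.arctan(k[0])), "x at y=.23",np.polyval(k,.23))
print("lid seam corners", ray(f,[(236,139),(390,137),(242,238),(396,237)],.123))
cv2.imwrite("pics/w4c.png",cv2.resize(im[120:260,220:420],None,fx=4,fy=4,interpolation=cv2.INTER_CUBIC))
E
```

```text
300 180 29 31 ((313.7767333984375, 194.89622497558594), 15.241064071655273)
knob [0.5097 0.2262 0.153 ]
at .146 [[0.5105 0.2264 0.146 ]]
[(250, np.float64(242.5)), (260, np.float64(246.5)), (270, np.float64(245.5)), (280, np.float64(245.5)), (290, np.float64(245.5)), (300, np.float64(245.5)), (310, np.float64(245.5)), (320, np.float64(245.5)), (330, np.float64(245.5)), (340, np.float64(247.5)), (350, np.float64(245.5)), (360, np.float64(245.5)), (370, np.float64(244.5)), (380, np.float64(242.5))]
rim +x edge: y-axis yaw deg 15.452105741291035 x at y=.23 0.574924810992161
lid seam corners [[0.4816 0.1389 0.123 ]
 [0.4399 0.2834 0.123 ]
 [0.5826 0.1649 0.123 ]
 [0.5377 0.3244 0.123 ]]
```

View pics/w4c.png

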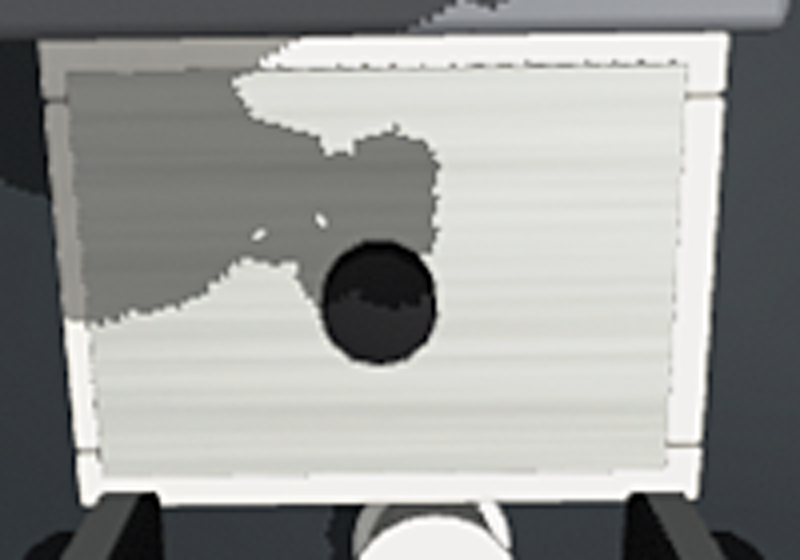

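The crop shows the lid plate square to the tool within about 0.5°, with the knob at about (315,195). I descend and grip.

>>> play_rows(
  targets=[
    [[-3.5,-1,50,0,0,0,-0.4],[-3.5,-1,90,0,0,0,-0.4],[-3.5,-1,120,0,0,0,-0.4],[-3.5,-1,136,0,0,0,-0.4],[-3.5,-1,141,0,0,0,-0.4],[-3.5,-1,141,0,0,0,-0.4],[-3.5,-1,141,0,0,0,1],[-3.5,-1,141,0,0,0,1],[-3.5,-1,141,0,0,0,1],[-3.5,-1,141,0,0,0,1],[-3.5,-1,141,0,0,0,1],[-3.5,-1,141,0,0,0,1]],
  ],
  newtons=60,
)

```text
t: 7.75
tcp_pos: [0.5104, 0.2249, 0.1297]
ee_rot: [[-0.261, 0.965, 0.003], [0.965, 0.261, 0.007], [0.006, 0.005, -1.0]]
wrist_force: [-9.5, 13.6, 6.7]
grip_width: 0.0263
```

>>> play_rows(
  targets=[
    [[1,-0.5,0,0,0,0,1],[1.5,-0.5,0,0,0,0,1],[1.5,-0.5,0,0,0,0,1],[1.5,-0.5,0,0,0,0,1]],
  ],
)

```text
t: 8.15
tcp_pos: [0.5103, 0.2249, 0.1296]
ee_rot: [[-0.261, 0.965, 0.004], [0.965, 0.261, 0.005], [0.004, 0.005, -1.0]]
wrist_force: [-4.2, 8.0, 5.1]
grip_width: 0.0262
```

>>> play_rows(
  targets=[
    [[1.5,-0.5,0,0,0,0,1],[1.5,-0.5,-3,0,0,0,1],[1.5,-0.5,-7,0,0,0,1],[1.5,-0.5,-14,0,0,0,1],[1.5,-0.5,-24,0,0,0,1],[1.5,-0.5,-40,0,0,0,1],[1.5,-0.5,-60,0,0,0,1],[1.5,-0.5,-75,0,0,0,1],[1.5,-0.5,-80,0,0,0,1],[1.5,-0.5,-80,0,0,0,1],[1.5,-0.5,-80,0,0,0,1]],
  ],
)

```text
t: 9.25
tcp_pos: [0.5076, 0.2229, 0.2066]
ee_rot: [[-0.259, 0.966, -0.001], [0.966, 0.259, -0.001], [-0.0, -0.001, -1.0]]
wrist_force: [0.1, 0.0, -2.9]
grip_width: 0.0261
```

```bash
python3 - <<'E'
from workcell import status,grab_frame
from h import *
s=status.sense();f=grab_frame("wrist");f["pose"]=wpose(s,f);np.savez("w5.npz",**f)
print(s["tcp_pos"],s["ee_rot"],s["joints"],s["grip_width"],s["wrist_force"],s["ft_torque"]); cv2.imwrite("pics/w5.png",f["pixels"])
E
```

```text
[0.5076 0.2229 0.2066] [[-0.2593  0.9658 -0.0012]
 [ 0.9658  0.2593 -0.0007]
 [-0.0003 -0.0013 -1.    ]] [ 0.7668  0.1801 -0.2918 -0.0004 -1.1003 -2.0751] 0.026109626061979634 [ 0.123   0.0135 -2.9436] [-0.0823  0.0461 -0.0468]
```

View pics/w5.png

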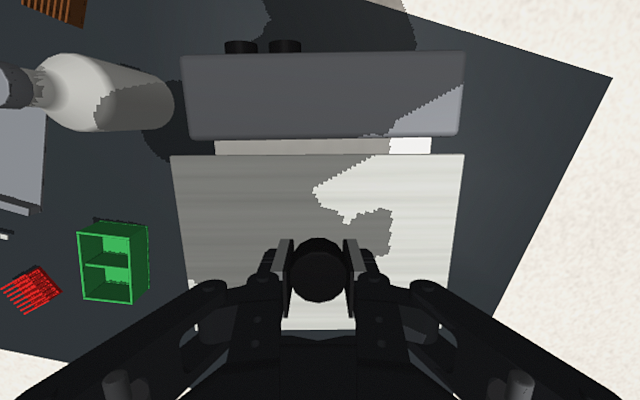

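```bash
python3 - <<'E'
from workcell import status
from h import *
s=status.sense();f=np.load("w5.npz"); v=cv2.cvtColor(f["pixels"],cv2.COLOR_BGR2GRAY).astype(float)
R=s["ee_rot"];p=s["tcp_pos"];z=p[2]-.0066
# rear edge: strongest row gradient near line
E=[]
for u in range(180,210,3):
    g=np.diff(cv2.GaussianBlur(v[140:172,u-1:u+2],(1,3),0).mean(1)); E.append((u,140+np.argmax(abs(g))+.5))
for u in range(436,460,3):
    g=np.diff(cv2.GaussianBlur(v[140:172,u-1:u+2],(1,3),0).mean(1)); E.append((u,140+np.argmax(abs(g))+.5))
L=[];Rr=[]
for r in range(165,250,5):
    g=np.diff(v[r-1:r+2,155:205].mean(0)); L.append((155+np.argmax(abs(g))+.5,r))
    g=np.diff(v[r-1:r+2,440:480].mean(0)); Rr.append((440+np.argmax(abs(g))+.5,r))
def T(px): return (ray(f,px,z)-p)@R*1000
for n,e,ax in(("rear",E,1),("left",L,0),("right",Rr,0)):
    q=T(e); k=np.polyfit(q[:,1-ax],q[:,ax],1); r=q[:,ax]-np.polyval(k,q[:,1-ax]); ok=abs(r)<2*np.median(abs(r))+.3
    k=np.polyfit(q[ok,1-ax],q[ok,ax],1); print(n,k,"deg",np.degrees(np.arctan(k[0])),ok.sum(),len(e), np.std(r[ok]))
E
```

```text
rear [ -0.0043 -52.6302] deg -0.2472058542143937 17 18 0.030537297540397336
left [  0.0115 -76.5429] deg 0.6601546871645946 17 17 0.1529076787894373
right [ 0.0055 75.1531] deg 0.3152305520032387 17 17 0.1508828526946324
```

The lid hangs level in the grip, with its rear edge at rows 153–157 and within 0.4° of the tool. The load is 2.9 N, about 0.3 kg. I carry it over to the tray.

>>> play_rows(
  targets=[
    [[0,0,-12,0,0,0,1],[0,0,-28,0,0,0,1],[-8,-1,-35,0,0,0.01,1],[-25,-3,-35,0,0,0.03,1],[-52,-7,-35,0,0,0.06,1],[-86,-11,-35,0,0,0.09,1],[-124,-16,-35,0,0,0.12,1],[-164,-22,-35,0,0,0.15,1],[-204,-27,-35,0,0,0.18,1],[-244,-32,-35,0,0,0.21,1],[-284,-38,-35,0,0,0.24,1],[-320,-43,-35,0,0,0.27,1]],
  ],
)

```text
t: 10.5
tcp_pos: [0.5488, -0.0997, 0.2418]
ee_rot: [[0.01, 1.0, -0.001], [1.0, -0.01, -0.0], [-0.0, -0.001, -1.0]]
wrist_force: [-0.3, 0.7, -1.8]
grip_width: 0.0261
```

```bash
cat > tgt.py <<'E'
from workcell import status
from h import *
import sys
s=status.sense();R=s["ee_rot"];T=np.array([float(a) for a in sys.argv[1:4]])
print("pos",s["tcp_pos"],"shift mm",(R.T@(T-s["tcp_pos"])*1000).round(1),"yaw y",np.degrees(np.arctan2(R[1,1],R[0,1])).round(2),"F",s["wrist_force"],"v",abs(s["joint_vel"]).max())
E
python3 tgt.py .5617 -.1935 .24
```

```text
pos [ 0.5488 -0.0997  0.2418] shift mm [-93.7  13.9   1.8] yaw y -0.58 F [-0.2871  0.6611 -1.8032] v 0.691426030469248
```

>>> play_rows(
  targets=[
    [[-30,4,0,0,0,0.02,1],[-60,9,0,0,0,0.04,1],[-80,12,0,0,0,0.052,1],[-91,14,10,0,0,0.052,1],[-94,14,40,0,0,0.052,1],[-94,14,75,0,0,0.052,1],[-94,14,110,0,0,0.052,1],[-94,14,140,0,0,0.052,1],[-94,14,160,0,0,0.052,1],[-94,14,170,0,0,0.052,1],[-94,14,172,0,0,0.052,1],[-94,14,172,0,0,0.052,1]],
  ],
)

```text
t: 11.7
tcp_pos: [0.5632, -0.191, 0.0706]
ee_rot: [[0.059, 0.998, 0.0], [0.998, -0.059, -0.0], [-0.0, 0.0, -1.0]]
wrist_force: [0.2, 0.8, -2.3]
grip_width: 0.0258
```

```bash
python3 tgt.py .5617 -.1935 .0226; python3 - <<'E'
from workcell import status,grab_frame
from h import *
s=status.sense();f=grab_frame("wrist");f["pose"]=wpose(s,f);np.savez("w6.npz",**f)
cv2.imwrite("pics/w6.png",f["pixels"])
E
```

```text
pos [ 0.5632 -0.191   0.0706] shift mm [-2.6 -1.4 48. ] yaw y -3.38 F [ 0.1527  0.8326 -2.3251] v 0.017540760371003244
```

View pics/w6.png

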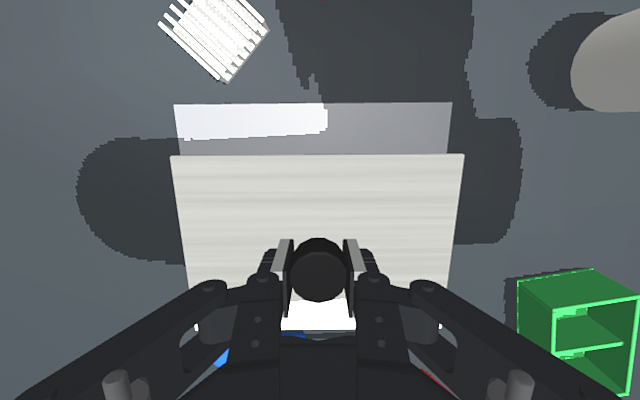

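The lid's rear edge (rows 157→154) and the tray's rear edge (rows 104→102) are parallel, and the lid is centred on the tray. A quick numeric check comes before lowering.

```bash
python3 - <<'E'
from h import *
f=np.load("w6.npz"); v=cv2.cvtColor(f["pixels"],cv2.COLOR_BGR2GRAY).astype(float)
E=[];L=[]
for u in range(185,440,8):
    g=np.diff(v[92:116,u-1:u+2].mean(1)); E.append((u,92+np.argmax(g)+.5))
    g=np.diff(v[145:168,u-1:u+2].mean(1)); L.append((u,145+np.argmax(g)+.5))
p=np.array([.5632,-.191,.0706])
def fit(e,z):
    q=ray(f,e,z); 
    for _ in range(3):
        k=np.polyfit(q[:,1],q[:,0],1); r=abs(q[:,0]-np.polyval(k,q[:,1])); q=q[r<2*np.median(r)+2e-4]
    return k,len(q)
for n,e,z in(("tray -x edge",E,.005),("lid -x edge",L,.064)):
    k,m=fit(e,z); print(n,"yaw",-np.degrees(np.arctan(k[0])),"x at y=-.191",np.polyval(k,-.191),m)
print(ray(f,[(174,104),(452,101.5)],.005), ray(f,[(170,157),(464,153.5)],.064))
E
```

```text
tray -x edge yaw -2.9704415793660703 x at y=-.191 0.4823536802324377 32
lid -x edge yaw -3.0286568561851364 x at y=-.191 0.5109194770969759 32
[[ 0.4777 -0.2845  0.005 ]
 [ 0.4871 -0.0951  0.005 ]] [[ 0.5078 -0.2641  0.064 ]
 [ 0.5148 -0.1133  0.064 ]]
```

>>> play_rows(
  targets=[
    [[0,-2,10,0,0,0,1],[0,-2,24,0,0,0,1],[0,-2,34,0,0,0,1],[0,-2,40,0,0,0,1],[0,-2,43,0,0,0,1],[0,-2,45,0,0,0,1],[0,-2,46,0,0,0,1],[0,-2,46,0,0,0,1]],
  ],
)

```text
t: 12.55
tcp_pos: [0.5613, -0.1908, 0.0245]
ee_rot: [[0.059, 0.998, 0.0], [0.998, -0.059, -0.0], [-0.0, 0.0, -1.0]]
wrist_force: [-0.2, -0.1, -2.5]
grip_width: 0.026
```

>>> play_rows(
  targets=[
    [[0,0,0.5,0,0,0,1],[0,0,1,0,0,0,1],[0,0,1.5,0,0,0,1],[0,0,1.5,0,0,0,1]],
  ],
)

```text
t: 12.95
tcp_pos: [0.5612, -0.1908, 0.023]
ee_rot: [[0.059, 0.998, 0.0], [0.998, -0.059, -0.0], [-0.0, 0.0, -1.0]]
wrist_force: [-1.3, 0.4, -0.7]
grip_width: 0.0258
```

>>> play_rows(
  targets=[
    [[0,0,0.4,0,0,0,1],[0,0,0.8,0,0,0,1],[0,0,0.8,0,0,0,1]],
  ],
)

```text
t: 13.25
tcp_pos: [0.5612, -0.191, 0.0227]
ee_rot: [[0.059, 0.998, 0.001], [0.998, -0.059, -0.0], [-0.0, 0.001, -1.0]]
wrist_force: [-2.4, -1.4, 5.9]
grip_width: 0.026
```

>>> play_rows(
  targets=[
    [[0,0,-0.2,0,0,0,1],[0,1,-0.2,0,0,0,1],[0,2,-0.2,0,0,0,1],[0,3,-0.2,0,0,0,1],[0,4,-0.2,0,0,0,1],[0,4,-0.2,0,0,0,1]],
  ],
)

```text
t: 13.85
tcp_pos: [0.5647, -0.1911, 0.0227]
ee_rot: [[0.059, 0.998, -0.001], [0.998, -0.059, -0.0], [-0.0, -0.001, -1.0]]
wrist_force: [-3.5, 0.5, 7.8]
grip_width: 0.026
```

>>> play_rows(
  targets=[
    [[0,0.7,-0.2,0,0,0,1],[0,1.4,-0.2,0,0,0,1],[0,2,-0.2,0,0,0,1],[0,2,-0.2,0,0,0,1]],
  ],
)

```text
t: 14.25
tcp_pos: [0.5667, -0.1912, 0.0226]
ee_rot: [[0.059, 0.998, -0.001], [0.998, -0.059, -0.0], [-0.0, -0.001, -1.0]]
wrist_force: [-4.0, 0.0, 6.3]
grip_width: 0.0259
```

>>> play_rows(
  targets=[
    [[0,0.7,-0.2,0,0,0,1],[0,1.4,-0.2,0,0,0,1],[0,2,-0.2,0,0,0,1],[0,2,-0.2,0,0,0,1]],
  ],
)

```text
t: 14.65
tcp_pos: [0.568, -0.1912, 0.0226]
ee_rot: [[0.059, 0.998, -0.002], [0.998, -0.059, 0.0], [0.0, -0.002, -1.0]]
wrist_force: [-6.4, 0.9, 8.1]
grip_width: 0.0262
```

>>> play_rows(
  targets=[
    [[0,0.7,-0.2,0,0,0,1],[0,1.4,-0.2,0,0,0,1],[0,2,-0.2,0,0,0,1],[0,2,-0.2,0,0,0,1]],
  ],
)

```text
t: 15.05
tcp_pos: [0.568, -0.1912, 0.0226]
ee_rot: [[0.06, 0.998, -0.005], [0.998, -0.06, 0.001], [0.0, -0.005, -1.0]]
wrist_force: [-10.9, 1.8, 12.9]
grip_width: 0.026
```

>>> play_rows(
  targets=[
    [[0,1.0,-0.4,0,0,0,1],[0,2.0,-0.6,0,0,0,1],[0,2.0,-0.8,0,0,0,1],[0,2.0,-0.8,0,0,0,1]],
  ],
  newtons=25,
)

```text
t: 15.45
tcp_pos: [0.568, -0.1912, 0.0226]
ee_rot: [[0.06, 0.998, -0.009], [0.998, -0.06, 0.001], [0.0, -0.009, -1.0]]
wrist_force: [-13.7, 2.4, 10.7]
grip_width: 0.0261
```

```bash
python3 - <<'E'
from workcell import status,grab_frame
from h import *
s=status.sense();f=grab_frame("wrist");f["pose"]=wpose(s,f);np.savez("w7.npz",**f)
print(s["tcp_pos"],s["wrist_force"],s["ft_torque"],s["grip_width"])
v=cv2.cvtColor(f["pixels"],cv2.COLOR_BGR2GRAY).astype(float)
E=[];L=[]
for u in range(195,440,8):
    g=np.diff(v[60:140,u-1:u+2].mean(1)); E.append((u,60+np.argmax(g)+.5))
    g=np.diff(v[140:172,u-1:u+2].mean(1)); L.append((u,140+np.argmax(g)+.5))
def fit(e,z):
    q=ray(f,e,z)
    for _ in range(3):
        k=np.polyfit(q[:,1],q[:,0],1); r=abs(q[:,0]-np.polyval(k,q[:,1])); q=q[r<2*np.median(r)+2e-4]
    return k,len(q)
for n,e,z in(("tray -x edge",E,.005),("lid -x edge",L,.016)):
    k,m=fit(e,z); print(n,"yaw",-np.degrees(np.arctan(k[0])),"x at y=-.191",np.polyval(k,-.191),m,e[::10])
E
```

```text
[ 0.568  -0.1912  0.0226] [-13.6597   2.3726  10.6918] [1.3866 5.0961 0.1864] 0.026083834634014005
tray -x edge yaw -2.914519604689412 x at y=-.191 0.482346726658961 28 [(195, np.float64(89.5)), (275, np.float64(88.5)), (355, np.float64(87.5)), (435, np.float64(87.5))]
lid -x edge yaw -2.8980094894084356 x at y=-.191 0.5157242354032703 31 [(195, np.float64(156.5)), (275, np.float64(155.5)), (355, np.float64(154.5)), (435, np.float64(153.5))]
```

The lid is against the edge: 33.4 mm measured from the tray's back edge against 33.0 nominal, with a yaw difference of 0.02°. I ease off and release.

>>> play_rows(
  targets=[
    [[0,-1.5,-0.4,0,0,0,1],[0,-2.5,-0.8,0,0,0,1],[0,-2.5,-0.8,0,0,0,1],[0,-2.5,-0.8,0,0,0,0.3],[0,-2.5,-0.8,0,0,0,0.1],[0,-2.5,-0.8,0,0,0,-0.2],[0,-2.5,-0.8,0,0,0,-0.4],[0,-2.5,-0.8,0,0,0,-0.4],[0,-2.5,-0.8,0,0,0,-0.4]],
  ],
)

```text
t: 16.4
tcp_pos: [0.5707, -0.1913, 0.0245]
ee_rot: [[0.059, 0.998, 0.0], [0.998, -0.059, -0.0], [0.0, 0.0, -1.0]]
wrist_force: [0.1, 0.6, -0.7]
grip_width: 0.0595
```

>>> play_rows(
  targets=[
    [[0,-2,-5,0,0,0,-0.4],[0,-2,-20,0,0,0,-0.4],[0,-2,-50,0,0,0,-0.4],[0,-2,-90,0,0,0,-0.4],[0,-2,-130,0,0,0,-0.4],[0,-2,-160,0,0,0,-0.4],[0,-2,-170,0,0,0,-0.4],[0,-2,-170,0,0,0,-0.4],[0,-2,-170,0,0,0,-0.4]],
  ],
)

```text
t: 17.3
tcp_pos: [0.5678, -0.191, 0.1935]
ee_rot: [[0.059, 0.998, -0.001], [0.998, -0.059, 0.001], [0.0, -0.001, -1.0]]
wrist_force: [0.7, -0.7, -1.1]
grip_width: 0.0596
```

```bash
python3 - <<'E'
from workcell import status,grab_frame
from h import *
s=status.sense();f=grab_frame("wrist");f["pose"]=wpose(s,f);np.savez("w8.npz",**f)
print(s["tcp_pos"],s["wrist_force"],s["t"])
g=grab_frame("scene"); np.savez("s8.npz",**g)
w=f["pixels"][30:300,120:520]; sc=g["pixels"][90:360,20:520]
cv2.imwrite("pics/end.png",np.vstack([cv2.resize(w,(400,270)).copy() if 0 else cv2.copyMakeBorder(w,0,0,0,100,cv2.BORDER_CONSTANT),sc]))
E
```

```text
[ 0.5678 -0.191   0.1935] [ 0.6868 -0.7483 -1.1037] 17.3
```

View pics/end.png

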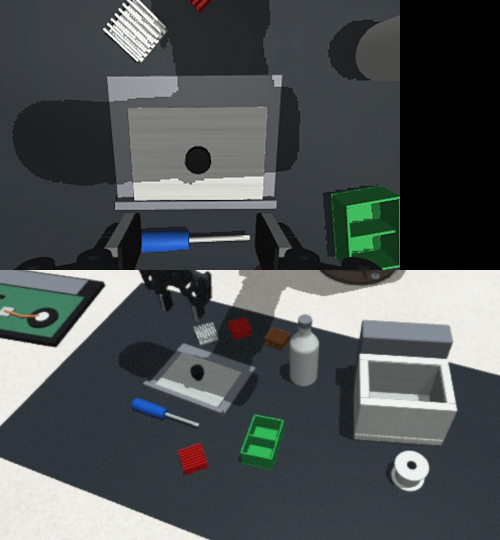

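The end view shows the lid on the tray with its front edge along the raised edge (crop row ~200), knob up. The heat sink is on the bench, the tank is open and the bystanders look in place. One last numeric check, then I hand in.

```bash
python3 - <<'E'
from workcell import ticket
from h import *
f=np.load("w8.npz"); v=cv2.cvtColor(f["pixels"],cv2.COLOR_BGR2GRAY).astype(float)
def fit(e,z):
    q=ray(f,e,z)
    for _ in range(3):
        k=np.polyfit(q[:,1],q[:,0],1); r=abs(q[:,0]-np.polyval(k,q[:,1])); q=q[r<2*np.median(r)+2e-4]
    return -np.degrees(np.arctan(k[0])),np.polyval(k,-.191),len(q)
U=range(255,385,6)
def e(a,b,sg): return [(u,a+np.argmax(sg*np.diff(v[a:b,u-1:u+2].mean(1)))+.5) for u in U]
print("tray -x",fit(e(98,115,1),.005)); print("lid -x",fit(e(128,148,1),.016)); print("lid +x",fit(e(220,236,-1),.016))
a,b=np.load("scene0.npz")["pixels"],np.load("s8.npz")["pixels"]
ha,hb=[cv2.cvtColor(x,cv2.COLOR_BGR2HSV) for x in(a,b)]
for n,(lo,hi) in dict(green=((45,150,60),(75,255,255)),blue=((105,150,60),(125,255,255)),red=((0,180,80),(4,255,255))).items():
    for h in(ha,hb):
        m=cv2.inRange(h,lo,hi); m[:,:140]=0
        print(n,[np.round(cv2.minAreaRect(c)[0],1).tolist() for c in blobs(m,60)])
for n,(x,y,w,hh) in dict(bottle=(306,134,36,74),spool=(408,268,44,44)).items():
    r=cv2.matchTemplate(b,a[y:y+hh,x:x+w],cv2.TM_CCOEFF_NORMED); _,sc,_,loc=cv2.minMaxLoc(r); print(n,sc,loc,(x,y))
E
```

```text
tray -x (np.float64(-2.673805812936357), np.float64(0.48255214294566584), 22)
lid -x (np.float64(-2.8754750587229054), np.float64(0.5158578678597062), 22)
lid +x (np.float64(-3.418076934592311), np.float64(0.6225640547640142), 19)
green [[281.8, 261.1]]
green [[281.8, 261.2]]
blue [[169.2, 227.9]]
blue [[169.1, 227.9]]
red [[212.6, 278.8], [259.7, 147.9]]
red [[212.6, 278.8], [259.9, 147.9]]
bottle 0.9990001916885376 (306, 134) (306, 134)
spool 0.9995781183242798 (408, 268) (408, 268)
```

```bash
python3 -c "
from workcell import ticket
print(ticket.close_job())"
```

```text
the job is handed in; nothing more can be done
None
```

The job is done and handed in at about 17 s of the 72 s allowed. I pushed the heat sink off the tray's open -x side with nearly closed fingers, without lifting it. It lies flat on the bench, clear of the tray and the decoys. I then lifted the lid by its knob, carried it level over the bottle, lowered it to light contact and slid it against the raised edge before releasing it.

**Last checks:**
- **Lid position:** its back edge is 33.3 mm from the tray's -x edge (33.0 mm nominal). Its front edge lies along the raised edge, knob up.
- **Alignment:** the lid was within 0.02° of the tray while gripped. After release it was within 0.2°. A less reliable fit of the front edge, at the dark seam, gave a reading 0.5–0.7° off, which I took as image noise.
- **Bystanders:** the bottle, parts box, spool and screwdriver show no movement in the images (0.1 pixel at most).
- **Forces:** the largest wrist reading printed was about 18 N, well below the limits.

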